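Swap the hidden coin cup at the laundry counter

ROBOT

A 6-joint arm with a two-finger parallel gripper is mounted at the origin on the work surface. World frame = base frame: x ahead of the robot, y to its left, z up, the work surface at z = 0. Lengths are in m, angles in rad, forces in N, time in s.
With the tool pointing down it reaches from about 0.375 to 0.975 m from the base axis. Payload 3.8 kg.
Tool frame: the origin (TCP) lies midway between the tips of the shut fingers; the grasp point (between the pads) lies 19 mm behind it; x points along the fingers, y is the direction in which the jaws open and shut, and the axes are right-handed (so a half turn about x gives the same grasp; the last joint's range is limited). The gripper opens to 88 mm and grips with 3 to 60 N. Pads are 18 mm wide; open, the fingers measure 123 mm over their backs; the gripper's body (75 mm by 187 mm) begins 45 mm behind the grasp point.
Start: joints at [1.085, 0.264, 1.604, -0, 1.274, -0.037], TCP at [0.293, 0.608, 0.213] pointing down, gripper open.
Joint ranges: [-2.63, 2.63], [-0.94, 2.18], [0.31, 2.57], [-1.31, 4.45], [0, 2.66], [-2.55, 2.55]. Speed limits (rad/s): [2.57, 2.57, 3.14, 3.14, 3.14, 3.14].

INTERFACE

Orientations are given as a rotation vector (axis times angle).
In Python, from cell import manip, inverse_kinematics, cams, order gives the robot as it stands. Calls block until the motion is done:
- manip.move_pose(position, orientation): joint-space move of the TCP to a pose.
- manip.move_linear(position, rate=0.15, rot=None): straight line of the TCP; rot=None keeps the orientation; rate is the mean speed in m/s.
- manip.set_joints(angles): joint-space move.
- manip.set_gripper(opening, force=None): finger opening in m; force is the grip in N (None keeps the last); returns when the fingers have stopped.
- manip.dwell(seconds).
- inverse_kinematics(position, orientation): joint angles nearest the present ones, or None.
- manip.state(): the state.
- cams.capture(name): name is "scene" or "top"; returns a dict with "image" (480x640x3 uint8, blue, green, red), "z_map" (480x640 float32, m along the optical axis (not along the pixel's ray), 0 where there is no reading), "intrinsics" (3x3 intrinsics, pixels), "position" and "orientation" of the camera in the world. Camera axes: x right, y down, z forward; pixel columns grow to the right and rows downward; lengths in m; the calibration is good to about 2 mm. A picture is of the moment at which its call begins.
A pose or a line that the arm cannot do raises manip.IKError and nothing moves.
- order.close_job(): hands the job in, once; it reports no verdict.
The state is a dict: "clock": time; "joint_pos": joint angles; "joint_velocities": joint speeds; "tau": joint torques, N m; "tool_pos": TCP position; "tcp_rot": TCP orientation; "contact_force": force on the tool from outside, world axes, zero at the start; "moment": the same for the moment, N m; "gripper_width": finger opening in m.
Only numpy, scipy, OpenCV 4.12 (cv2) and the standard library are available. Lean on these libraries where they do the work, as an engineer would, in place of code of your own. Each camera call takes 0.05 s, during which the arm holds its last target. There are 200 camera calls.

TASK

The red coin cup is hidden behind the blue and green bottles in the metal caddy: first move both bottles aside so that they stand in the grey side tray, leaving the red cup on its mat meanwhile, then stand the red cup centred on the round cork counting pad. With the bottles still in the side tray, stand the empty yellow cup on the black mat just where the red cup was, and then put each bottle back where it stood, on the mat of its own colour. Keep all four upright throughout, and do not shift or tip the white jar with the orange lid.

Things in the scene. Friction and masses are not known exactly. Their poses are not given: they have to be found in the camera images.
- blue_bottle: Blue plastic supply bottle, upright and loose, about 0.45 kg; origin at the centre of its underside, z up. Body round, 58 mm diameter to 120 mm height, shoulder tapering in above; white cap 36 mm diameter from 146 to 185 mm height with a blue dot on top: grip it by the cap from above. Starts on the mat of its own colour, in front of the red coin cup; the other bottle stands 96 mm to its side.
- green_bottle: Green plastic supply bottle, upright and loose, about 0.45 kg; origin at the centre of its underside, z up. Body round, 58 mm diameter to 120 mm height, shoulder tapering in above; white cap 36 mm diameter from 146 to 185 mm height with a green dot on top: grip it by the cap from above. Starts on the mat of its own colour, in front of the red coin cup; the other bottle stands 96 mm to its side.
- coin_cup: Red open cup, upright and loose, round with straight sides, 56 mm diameter, 60 mm tall, wall 3 mm; origin at the centre of its underside, z up. Grip it across the outside near the rim. Filled with brass and steel coins to about 45 mm height, about 0.35 kg. Starts on the black mat in the caddy, behind the gap between the bottles (axes 73 mm from its own), which block a gripper.
- spare_cup: Yellow open cup, upright and loose, round with straight sides, 56 mm diameter, 60 mm tall, wall 3 mm; origin at the centre of its underside, z up. Grip it across the outside near the rim. Empty, about 0.08 kg. Starts on the bare counter between the robot and the caddy.
- blue_mat: Blue D-shaped mat, fixed on the caddy, 3 mm thick: the place of the blue bottle. A disc of 74 mm diameter whose robot side (-x) is squared out to 86 mm wide and 56 mm from the disc's centre. Origin under the centre of the disc, where the bottle's axis belongs; top face 3 mm above it. The two bottle mats swap sides from start to start.
- green_mat: Green D-shaped mat, fixed on the caddy, 3 mm thick: the place of the green bottle. A disc of 74 mm diameter whose robot side (-x) is squared out to 86 mm wide and 56 mm from the disc's centre. Origin under the centre of the disc, where the bottle's axis belongs; top face 3 mm above it. The two bottle mats swap sides from start to start.
- cup_mat: Black D-shaped mat fixed on the caddy, 3 mm thick: the cup's place, behind and between the bottle mats. A disc of 68 mm diameter squared out at the back (+x) to 47 mm from its centre, 68 mm wide. Origin under the disc's centre, where the cup's axis belongs; top face 3 mm above it. The caddy is an aluminium plate 170 by 210 mm, 4 mm thick, with a rim 12 mm high at back and sides.
- side_tray: Grey rectangular tray fixed on the counter left or right of the caddy, 240 mm along its x by 140 mm along its y, 20 mm tall, wall and floor 4 mm. Origin at the centre of its underside (inner floor 4 mm above it). The bottles fit one after the other along its x, e.g. 55 mm either side of the centre.
- count_pad: Round cork pad fixed on the counter on the other side of the caddy from the tray, 100 mm diameter, 4 mm thick; origin at the centre of its underside (top face 4 mm above it).
- white_jar: White jar with an orange lid, loose, 60 mm diameter, 90 mm tall, standing about 120 mm beyond the cork pad; a bystander to be left where it is. Origin at the centre of its underside.

How it is judged:
On the way, in this order (a step that is already met when the one before it is completed fails the run):
1. both bottles stand in the side tray, the red cup still on its mat (x of blue_bottle in the frame of side_tray between -0.092 and 0.092 m and y of blue_bottle in the frame of side_tray between -0.048 and 0.048 m and z of blue_bottle in the frame of side_tray between 0 and 0.01 m and angle between each of blue_bottle, green_bottle's own z axis and vertical below 0.1 rad and x of green_bottle in the frame of side_tray between -0.092 and 0.092 m and y of green_bottle in the frame of side_tray between -0.048 and 0.048 m and z of green_bottle in the frame of side_tray between 0 and 0.01 m and horizontal distance between coin_cup and cup_mat below 0.025 m), for 0.2 s.
2. the red coin cup stands on the cork pad (horizontal distance between coin_cup and count_pad below 0.015 m and z of coin_cup in the frame of count_pad between 0 and 0.008 m and angle between coin_cup's own z axis and vertical below 0.1 rad), for 0.2 s.
3. the yellow cup stands on the black mat, the bottles still in the side tray (horizontal distance between spare_cup and cup_mat below 0.012 m and z of spare_cup in the frame of cup_mat between 0 and 0.007 m and angle between each of spare_cup, blue_bottle, green_bottle's own z axis and vertical below 0.1 rad and x of blue_bottle in the frame of side_tray between -0.092 and 0.092 m and y of blue_bottle in the frame of side_tray between -0.048 and 0.048 m and z of blue_bottle in the frame of side_tray between 0 and 0.01 m and x of green_bottle in the frame of side_tray between -0.092 and 0.092 m and y of green_bottle in the frame of side_tray between -0.048 and 0.048 m and z of green_bottle in the frame of side_tray between 0 and 0.01 m), for 0.2 s.
At the end, for the whole second after the job is handed in: The red coin cup stands upright on the cork pad (axis within 15 mm of its centre), the yellow cup on the black mat (axis within 12 mm of its disc centre), the blue bottle on the blue mat and the green bottle on the green mat (each axis within 12 mm of its disc centre), all released and at rest (all of step 2 and horizontal distance between spare_cup and cup_mat below 0.012 m and z of spare_cup in the frame of cup_mat between 0 and 0.007 m and angle between each of spare_cup, blue_bottle, green_bottle's own z axis and vertical below 0.1 rad and horizontal distance between blue_bottle and blue_mat below 0.012 m and z of blue_bottle in the frame of blue_mat between 0 and 0.007 m and horizontal distance between green_bottle and green_mat below 0.012 m and z of green_bottle in the frame of green_mat between 0 and 0.007 m and linear speed of each of blue_bottle, green_bottle, coin_cup, spare_cup below 0.02 m/s); the robot touches nothing.
It fails at once if a bottle or cup is tipped (more than about 35 degrees) (angle between any of blue_bottle, green_bottle, coin_cup, spare_cup's own z axis and vertical above 0.6 rad).
It fails at once if the white jar is shifted by more than 20 mm or tipped (distance of white_jar from where it was at the start of the episode above 0.02 m or angle between white_jar's own z axis and vertical above 0.4 rad).
It also fails if it takes over 133 s, if anything falls off the work surface, if the arm or the gripper's body presses on something with over 40 N, if the wrist force passes 120 N, or if a joint passes its speed limit or range.

## Working session

There is one attempt and no reset: what is moved stays moved. The work goes in short steps, each a Python script; the robot and the scene stay as the last script left them, time stands still between calls to the robot, and variables do not carry over. Pictures are saved under pics/ and viewed, about 12 in all and at most 16, crops included, and the job is handed in when it is done.

```bash
ls; mkdir -p pics
python3 - <<'E'
from cell import manip, cams
import cv2,numpy as np
s=manip.state();print(s)
for n in("scene","top"):
    c=cams.capture(n);cv2.imwrite(f"pics/{n}0.png",c["image"]);np.savez(f"{n}0.npz",**c)
    print(n,c["intrinsics"],c["position"],c["orientation"],(c["z_map"]>0).mean())
E
```

```text
pics
{'clock': 0.0, 'joint_pos': array([ 1.08505611e+00,  2.64777400e-01,  1.60534755e+00,  1.14888918e-05,
        1.27369834e+00, -3.68970480e-02]), 'joint_velocities': array([ 1.00567984e-05,  1.78348347e-03,  6.15241108e-04,  2.64243312e-04,
       -1.02987245e-03, -1.59480764e-04]), 'tau': array([ 1.03608247e-03, -5.02073050e+01, -3.56887400e+01,  7.31087197e-02,
        2.87049834e-02, -1.13067488e-04]), 'tool_pos': array([0.2925401 , 0.60747125, 0.21118601]), 'tcp_rot': array([ 0.35031311,  1.54257418, -0.3537172 ]), 'contact_force': array([-0.10700035,  0.25555277, -0.03103254]), 'moment': array([ 0.05421279, -0.00483716, -0.02193543]), 'gripper_width': 0.08781330864408325}
scene [[612.39793      0.         310.27227999]
 [  0.         612.39793    229.70125522]
 [  0.           0.           1.        ]] [ 1.14219855 -0.27229844  0.76616007] [-2.08041472 -1.35009025  0.52103187] 0.9961100260416667
top [[613.33842201   0.         326.48110957]
 [  0.         613.33842201 236.38403821]
 [  0.           0.           1.        ]] [0.33378551 0.02031897 1.14219051] [-2.12230182  2.15340323 -0.20823349] 0.9962337239583333
```

View pics/scene0.png

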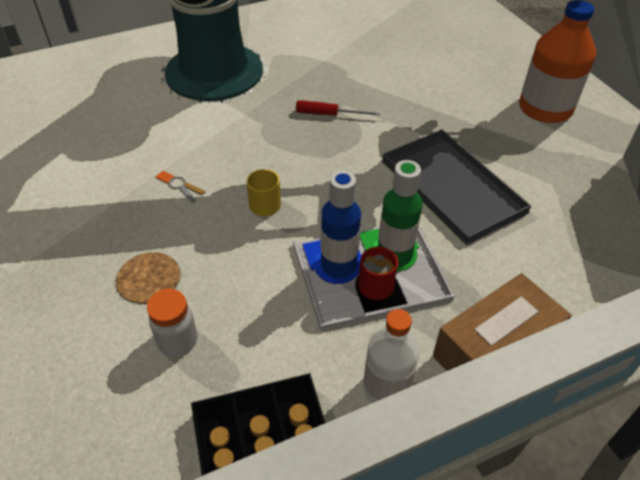

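View pics/top0.png

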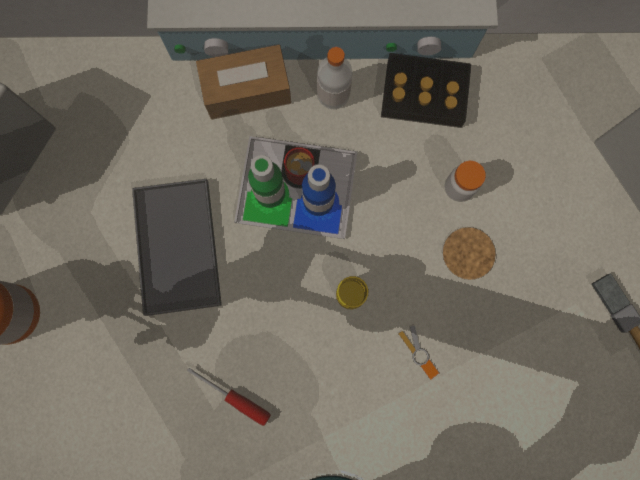

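Scene view: blue bottle cap (343,182), green cap (407,170), red cup (378,275), yellow cup (264,193), pad (148,277), tray (455,185). Top view: caddy (297,187), tray (178,247), pad (469,252), jar lid (469,176), yellow cup (352,293), green cap dot (262,165), blue (319,174), and the red cup (300,165).

```bash
cat > h.py <<'E'
import cv2,numpy as np
from scipy.spatial.transform import Rotation as R
from cell import manip,cams,inverse_kinematics,order
def cap(n,save=None):
    c=cams.capture(n)
    if save: cv2.imwrite(f"pics/{save}.png",c["image"])
    return c
def cloud(c):
    K=c["intrinsics"];z=c["z_map"];v,u=np.indices(z.shape)
    p=np.stack([(u-K[0,2])/K[0,0]*z,(v-K[1,2])/K[1,1]*z,z],-1)
    return p@R.from_rotvec(c["orientation"]).as_matrix().T+c["position"]
def ray(c,u,v,h):
    K=c["intrinsics"];d=R.from_rotvec(c["orientation"]).apply([(u-K[0,2])/K[0,0],(v-K[1,2])/K[1,1],1])
    return c["position"]+d*(h-c["position"][2])/d[2]
def down(yaw):  # tool x down, tool y (jaw axis) at angle yaw in the horizontal plane
    x=np.array([0,0,-1.]);y=np.array([np.cos(yaw),np.sin(yaw),0]);return R.from_matrix(np.stack([x,y,np.cross(x,y)],1)).as_rotvec()
E
python3 - <<'E'
from h import *
for n in("top","scene"):
    c=dict(np.load(n+"0.npz"));P=cloud(c);hsv=cv2.cvtColor(c["image"],cv2.COLOR_BGR2HSV);H,S,V=[hsv[...,i].astype(int) for i in range(3)]
    print("==",n)
    masks=dict(blue=(abs(H-115)<12)&(S>150)&(V>60),green=(abs(H-62)<14)&(S>130)&(V>50),yellow=(abs(H-27)<6)&(S>150)&(V>50),red=((H<6)|(H>174))&(S>150)&(V>40),orange=(abs(H-9)<6)&(S>160)&(V>90))
    for k,m in masks.items():
        m=m&(P[...,0]>.2)
        nl,l,st,ce=cv2.connectedComponentsWithStats(m.astype(np.uint8))
        for i in range(1,nl):
            if st[i,4]<40: continue
            q=P[l==i];zt=np.percentile(q[:,2],97);t=q[q[:,2]>zt-.008]
            print(k,st[i],"ctr",ce[i].round(1),"mean",q.mean(0).round(3),"ztop",zt.round(3),"topmid",((t.min(0)+t.max(0))/2)[:2].round(3),"ext",np.ptp(t,0)[:2].round(3))
    if n=="top":
        # bottle caps: points at 0.18-0.2
        m=(abs(P[...,2]-.191)<.012)&(P[...,0]<.75)
        nl,l,st,ce=cv2.connectedComponentsWithStats(m.astype(np.uint8))
        for i in range(1,nl):
            if st[i,4]>40:
                q=P[l==i];print("z.19",st[i],ce[i],q.mean(0).round(4),((q.min(0)+q.max(0))/2).round(4),np.ptp(q,0).round(3))
        m=((S<70)&(V<75))[170:325,125:230]&(P[170:325,125:230,2]<.05)
        nl,l,st,ce=cv2.connectedComponentsWithStats(m.astype(np.uint8))
        i=1+st[1:,4].argmax();cs,_=cv2.findContours((l==i).astype(np.uint8),cv2.RETR_EXTERNAL,cv2.CHAIN_APPROX_NONE)
        b=cv2.boxPoints(cv2.minAreaRect(cs[0]))+[125,170]
        w=np.array([ray(c,*p,.02) for p in b]);print("tray",b,w.round(3),w.mean(0),[np.linalg.norm(w[j]-w[j-1]).round(3) for j in range(4)])
        m=((abs(H-12)<7)&(S>75))[215:290,435:505]
        cs,_=cv2.findContours(m.astype(np.uint8),cv2.RETR_EXTERNAL,cv2.CHAIN_APPROX_NONE);h=cv2.convexHull(max(cs,key=cv2.contourArea))[:,0]+[435,215]
        w=np.array([ray(c,*p,.004) for p in h]);print("pad",cv2.minEnclosingCircle(w[:,:2].astype(np.float32)),((w.min(0)+w.max(0))/2),np.ptp(w,0))
        print("obst z", [(k,P[v,u].round(3)) for k,u,v in[("box",245,90),("clear",336,56),("tray12",428,84),("machine",320,10),("grey",20,150),("counter",300,260),("orangeb",12,310)]])
E
```

```text
== top
blue [313 169  12  11  99] ctr [318.5 174.2] mean [0.601 0.013 0.203] ztop 0.197 topmid [0.473 0.012] ext [0.278 0.018]
blue [302 177  26  26 267] ctr [312.9 193. ] mean [0.585 0.022 0.142] ztop 0.145 topmid [0.473 0.017] ext [0.278 0.035]
blue [294 195  47  38 983] ctr [317.8 217.9] mean [0.57  0.013 0.011] ztop 0.013 topmid [0.474 0.015] ext [0.281 0.088]
green [256 160  11  10  94] ctr [261.2 164.5] mean [0.62  0.104 0.193] ztop 0.196 topmid [0.62  0.104] ext [0.016 0.016]
green [249 174  26  19 211] ctr [260.3 185.1] mean [0.601 0.11  0.14 ] ztop 0.144 topmid [0.477 0.074] ext [0.287 0.107]
green [ 243  185   48   41 1008] ctr [267.4 210.4] mean [0.586 0.108 0.008] ztop 0.012 topmid [0.484 0.087] ext [0.301 0.134]
yellow [337 277  31  32 768] ctr [351.6 292.2] mean [ 0.428 -0.046  0.025] ztop 0.062 topmid [ 0.393 -0.026] ext [0.119 0.092]
red [284 148  29  21  88] ctr [297.9 154. ] mean [0.674 0.048 0.077] ztop 0.07 topmid [0.512 0.047] ext [0.356 0.054]
red [225 391  44  33 519] ctr [246.7 408. ] mean [0.227 0.143 0.028] ztop 0.029 topmid [0.267 0.101] ext [0.133 0.162]
o
[... 2667 characters left out ...]
41 0.021] ztop 0.027 topmid [ 0.673 -0.045] ext [0.938 0.454]
red [ 359  247   39   53 1165] ctr [377.5 276.2] mean [0.678 0.04  0.049] ztop 0.067 topmid [ 0.889 -0.099] ext [0.505 0.347]
orange [ 537   24   59   41 1737] ctr [567.7  45.3] mean [0.424 0.557 0.16 ] ztop 0.183 topmid [0.763 0.164] ext [0.759 0.873]
orange [157 172  16  11 104] ctr [164.4 176.4] mean [ 0.296 -0.186  0.01 ] ztop 0.006 topmid [ 0.708 -0.222] ext [0.869 0.1  ]
orange [ 147  288   40   34 1060] ctr [166.2 304.8] mean [ 0.631 -0.259  0.09 ] ztop 0.092 topmid [ 0.872 -0.258] ext [0.539 0.05 ]
orange [387 309  24  22 427] ctr [398.6 319.8] mean [ 0.825 -0.023  0.175] ztop 0.171 topmid [ 0.975 -0.139] ext [0.335 0.267]
```

```bash
cat >> h.py <<'E'
YAW=1.40
ZC=0.40
def rep(t):
    s=manip.state();print(t,"t=%.1f"%s["clock"],"tcp",s["tool_pos"].round(4),"w %.4f"%s["gripper_width"],"F",s["contact_force"].round(1))
    return s
def lin(x,y,z,rate=.2): manip.move_linear([x,y,z],rate=rate,rot=down(YAW))
def pick(xy,ztcp,zup,zlift,w,force):
    lin(*xy,zup);manip.set_gripper(.087);lin(*xy,ztcp+.03);lin(*xy,ztcp,.08)
    manip.set_gripper(w-.006,force);s=rep("gripped")
    assert abs(s["gripper_width"]-w)<.006,"bad grip"
    lin(*xy,ztcp+.02,.06);lin(*xy,zlift);rep("lifted")
    assert abs(manip.state()["gripper_width"]-w)<.006,"lost"
def place(xy,ztcp,zlift,open_w,zup):
    lin(*xy,zlift);lin(*xy,ztcp+.02);lin(*xy,ztcp,.04);rep("placed");manip.set_gripper(open_w);manip.dwell(.2)
    lin(*xy,ztcp+.03,.08);lin(*xy,zup)
E
python3 - <<'E'
from h import *
s=manip.state();Rm=R.from_rotvec(s["tcp_rot"]).as_matrix();print(Rm.round(2))
for p in [(.62,.104,.153),(.603,.0125,.153),(.62,.104,.26),(.572,.285,.15),(.4635,.27,.15),(.4635,.27,.26),(.668,.048,.03),(.501,-.27,.03),(.43,-.047,.025),(.43,-.047,.3)]:
    for y in(YAW,YAW-np.pi):
        q=inverse_kinematics(np.array(p),down(y));print(p,round(y,2),None if q is None else np.round(q,2))
manip.move_linear(s["tool_pos"]+[0,0,.12])
E
```

```text
[[-0.    0.43  0.9 ]
 [-0.    0.9  -0.43]
 [-1.   -0.   -0.  ]]
(0.62, 0.104, 0.153) 1.4 [ 0.13  0.22  1.77  0.    1.15 -1.27]
(0.62, 0.104, 0.153) -1.74 [ 0.13  0.22  1.77 -0.    1.15  1.87]
(0.603, 0.0125, 0.153) 1.4 [-0.02  0.17  1.83 -0.    1.14 -1.42]
(0.603, 0.0125, 0.153) -1.74 [-0.02  0.17  1.83 -0.    1.14  1.72]
(0.62, 0.104, 0.26) 1.4 [ 0.13  0.15  1.65  0.    1.34 -1.27]
(0.62, 0.104, 0.26) -1.74 [ 0.13  0.15  1.65 -0.    1.34  1.87]
(0.572, 0.285, 0.15) 1.4 [ 0.42  0.24  1.75  0.    1.15 -0.98]
(0.572, 0.285, 0.15) -1.74 [ 0.42  0.24  1.75 -0.    1.15  2.16]
(0.4635, 0.27, 0.15) 1.4 [ 0.48  0.05  1.97  0.    1.12 -0.92]
(0.4635, 0.27, 0.15) -1.74 [ 0.48  0.05  1.97 -0.    1.12  2.22]
(0.4635, 0.27, 0.26) 1.4 [ 0.48 -0.03  1.84  0.    1.33 -0.92]
(0.4635, 0.27, 0.26) -1.74 [ 0.48 -0.03  1.84 -0.    1.33  2.22]
(0.668, 0.048, 0.03) 1.4 [ 0.03  0.41  1.77  0.    0.96 -1.37]
(0.668, 0.048, 0.03) -1.74 [ 0.03  0.41  1.77 -0.    0.96  1.78]
(0.501, -0.27, 0.03) 1.4 [-0.54  0.25  1.99 -0.    0.9  -1.94]
(0.501, -0.27, 0.03) -1.74 [-0.54  0.25  1.99 -0.    0.9   1.2 ]
(0.43, -0.047, 0.025) 1.4 [-0.17  0.01  2.28 -0.    0.86 -1.57]
(0.43, -0.047, 0.025) -1.74 [-0.17  0.01  2.28 -0.    0.86  1.58]
(0.43, -0.047, 0.3) 1.4 [-0.17 -0.25  1.97 -0.    1.43 -1.57]
(0.43, -0.047, 0.3) -1.74 [-0.17 -0.25  1.97 -0.    1.43  1.58]
```

Run:
```python
from h import *
manip.move_pose([.62,.104,.30],down(YAW));rep("above")
pick((.6205,.104),.153,.26,.25,.036,30)
place((.572,.285),.151,.25,.06,.27)
c=cap("scene","scene1");c=cap("top","top1");P=cloud(c)
m=(abs(P[...,2]-.191)<.012)&(P[...,0]<.75)&(P[...,0]>.4)
nl,l,st,ce=cv2.connectedComponentsWithStats(m.astype(np.uint8))
for i in range(1,nl):
    if st[i,4]>40: q=P[l==i];print(st[i],((q.min(0)+q.max(0))/2).round(4),np.ptp(q,0).round(3))
```

```text
above t=3.2 tcp [0.6199 0.1049 0.3001] w 0.0881 F [-0.1  0.3 -0.4]
gripped t=5.7 tcp [0.6205 0.1041 0.153 ] w 0.0353 F [-0.   0.1 -0. ]
lifted t=6.7 tcp [0.6203 0.104  0.2495] w 0.0352 F [-1.3  0.  -4.9]
placed t=8.9 tcp [0.5719 0.285  0.1508] w 0.0349 F [-0.5  0.1 -4.1]
[308 165  22  23 409] [0.6026 0.0124 0.1885] [0.035 0.034 0.018]
[137 193  24  16 262] [0.5651 0.2845 0.1873] [0.024 0.035 0.016]
```

View pics/scene1.png

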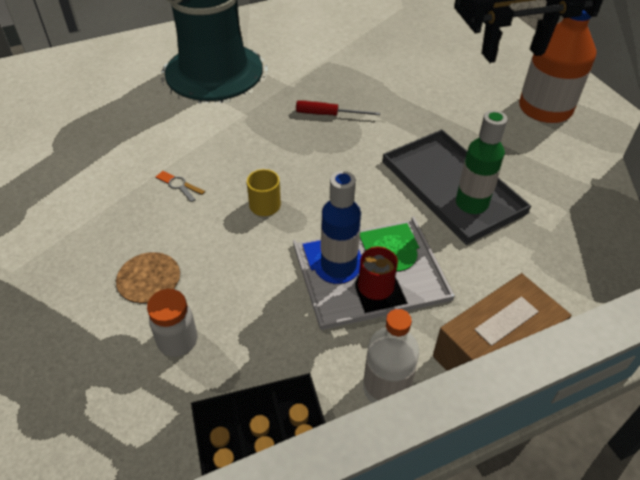

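The green bottle now stands upright in the tray at about (480,170), and its mat is bare at (390,245). The blue bottle is untouched at (340,230).

```bash
python3 - <<'E'
from h import *
lin(.603,.0125,.29)
pick((.603,.0125),.153,.26,.25,.036,30)
place((.4635,.270),.151,.25,.06,.27)
lin(.50,-.16,.33)
c=cap("scene","scene2");c=cap("top","top2");np.savez("top2.npz",**c)
lin(.4635,.20,.33)
c=cap("top","top2b");np.savez("top2b.npz",**c)
E
python3 -c "
import cv2;a=cv2.imread('pics/top2b.png')[130:320,120:400];cv2.imwrite('pics/c2.png',cv2.resize(a,None,fx=2.8,fy=2.8,interpolation=cv2.INTER_CUBIC))
a=cv2.imread('pics/top2.png');cv2.imwrite('pics/top2v.png',a)"
```

```text
gripped t=15.2 tcp [0.603  0.0124 0.153 ] w 0.0350 F [-0.8  0.4  0.7]
lifted t=16.2 tcp [0.6028 0.0125 0.2496] w 0.0348 F [-0.7  0.1 -5.4]
placed t=19.0 tcp [0.4634 0.27   0.1508] w 0.0351 F [ 0.7  0.2 -4.9]
```

View pics/top2.png

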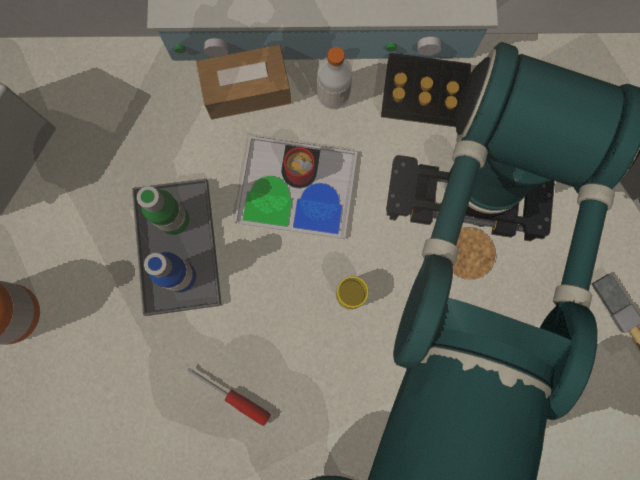

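View pics/scene2.png

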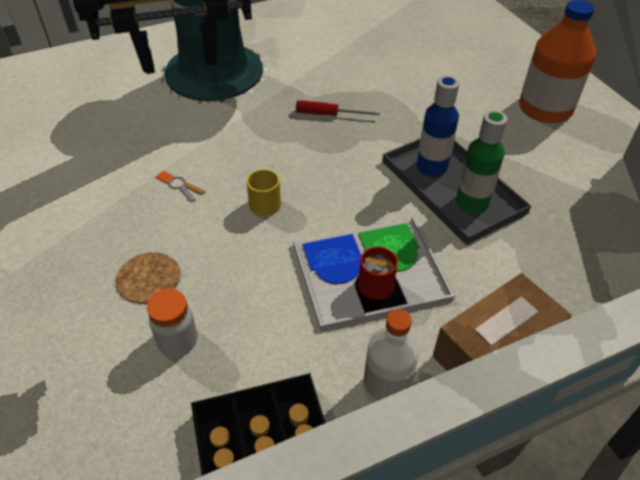

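Both bottles stand in the tray (top view: green cap (149,197), blue cap (156,266)). The mats are bare, with green around (268,203) and blue around (318,208). The red cup is at (300,163) and the yellow cup at (352,292).

Run:
```python
from h import *
c=dict(np.load("top2.npz"));P=cloud(c);hsv=cv2.cvtColor(c["image"],cv2.COLOR_BGR2HSV);H,S,V=[hsv[...,i].astype(int) for i in range(3)]
def hull(m,roi,h):
    x0,y0,x1,y1=roi;k=np.zeros(m.shape,np.uint8);k[y0:y1,x0:x1]=m[y0:y1,x0:x1];k=cv2.morphologyEx(k,cv2.MORPH_OPEN,np.ones((2,2)))
    cs,_=cv2.findContours(k,cv2.RETR_EXTERNAL,cv2.CHAIN_APPROX_NONE);q=cv2.convexHull(np.vstack([a for a in cs if len(a)>8]))[:,0]
    return np.array([ray(c,u,v,h)[:2] for u,v in q])
g=hull((abs(H-62)<14)&(S>130)&(V>40),(235,165,300,245),.007)
b=hull((abs(H-115)<12)&(S>130)&(V>40),(285,165,350,245),.007)
for yaw in (-.10,-.13,-.16,-.19,-.22):
    e=np.array([np.cos(yaw),np.sin(yaw)]);f=np.array([-e[1],e[0]])
    for n,w in(("g",g),("b",b)):
        a,d=w@e,w@f;print(yaw,n,"len %.4f wid %.4f"%(np.ptp(a),np.ptp(d)),"ctr",(e*((a.min()+56e-3+a.max()-37e-3)/2)+f*(d.min()+d.max())/2).round(4))
for n,w in(("g",g),("b",b)): print(n,cv2.minAreaRect(w.astype(np.float32)))
r=hull(((H<6)|(H>172))&(S>120)&(V>35),(275,140,325,195),.067);print("red",cv2.minEnclosingCircle(r.astype(np.float32)))
rt=P[140:190,275:325].reshape(-1,3);rt=rt[(rt[:,2]>.060)&(rt[:,2]<.075)];print("red rim cloud",((rt.min(0)+rt.max(0))/2).round(4),np.ptp(rt,0).round(3))
y=hull((abs(H-27)<7)&(S>120)&(V>35),(330,270,375,315),.06);print("yel",cv2.minEnclosingCircle(y.astype(np.float32)))
rt=P[270:315,330:375].reshape(-1,3);rt=rt[(rt[:,2]>.053)&(rt[:,2]<.07)];print("yel rim cloud",((rt.min(0)+rt.max(0))/2).round(4),np.ptp(rt,0).round(3))
rt=P[150:165,285:315];
print("jar", P[165:185,460:480].reshape(-1,3).mean(0))
```

```text
-0.1 g len 0.0913 wid 0.0852 ctr [0.6146 0.1046]
-0.1 b len 0.0918 wid 0.0864 ctr [0.5994 0.0096]
-0.13 g len 0.0904 wid 0.0845 ctr [0.6151 0.1037]
-0.13 b len 0.0912 wid 0.0854 ctr [0.5999 0.0089]
-0.16 g len 0.0896 wid 0.0843 ctr [0.6156 0.1029]
-0.16 b len 0.0907 wid 0.0844 ctr [0.6003 0.0081]
-0.19 g len 0.0907 wid 0.0849 ctr [0.615  0.1019]
-0.19 b len 0.0919 wid 0.0855 ctr [0.5997 0.0074]
-0.22 g len 0.0919 wid 0.0855 ctr [0.6142 0.1009]
-0.22 b len 0.0931 wid 0.0865 ctr [0.599  0.0068]
g ((0.6062675714492798, 0.10451987385749817), (0.08424664288759232, 0.08954871445894241), 80.9935531616211)
b ((0.5909337997436523, 0.009668450802564621), (0.0843898132443428, 0.09058111906051636), 80.99388885498047)
red ((0.6543456315994263, 0.04661393538117409), 0.03524625673890114)
red rim cloud [0.6635 0.0465 0.0663] [0.057 0.055 0.012]
yel ((0.42288243770599365, -0.046665310859680176), 0.029608922079205513)
yel rim cloud [ 0.4266 -0.0459  0.0594] [0.055 0.055 0.012]
jar [ 0.45799915 -0.0968123   0.69931235]
```

Run:
```python
from h import *
lin(.6635,.0467,.30)
pick((.6635,.0467),.036,.15,.18,.056,25)
place((.501,-.2703),.034,.18,.085,.25)
lin(.4635,.20,.33)
cap("scene","scene3");c=cap("top","top3");np.savez("top3.npz",**c);P=cloud(c)
def rim(u0,u1,v0,v1,z0,z1):
    q=P[v0:v1,u0:u1].reshape(-1,3);q=q[(q[:,2]>z0)&(q[:,2]<z1)];print(((q.min(0)+q.max(0))/2).round(4),np.ptp(q,0).round(3))
rim(435,505,215,290,.056,.072);rim(330,375,270,315,.053,.07)
a=c["image"][120:320,320:520];cv2.imwrite('pics/c3.png',cv2.resize(a,None,fx=2.5,fy=2.5))
```

```text
gripped t=29.9 tcp [0.6638 0.0469 0.0364] w 0.0545 F [0.6 0.8 0.7]
lifted t=31.1 tcp [0.6624 0.0466 0.1784] w 0.0545 F [-1.2  0.3 -4.1]
placed t=34.5 tcp [ 0.5009 -0.2703  0.0338] w 0.0546 F [-0.4  0.9 -3.2]
[ 0.5007 -0.2698  0.0626] [0.055 0.055 0.013]
[ 0.4266 -0.0458  0.0587] [0.055 0.055 0.011]
```

View pics/scene3.png

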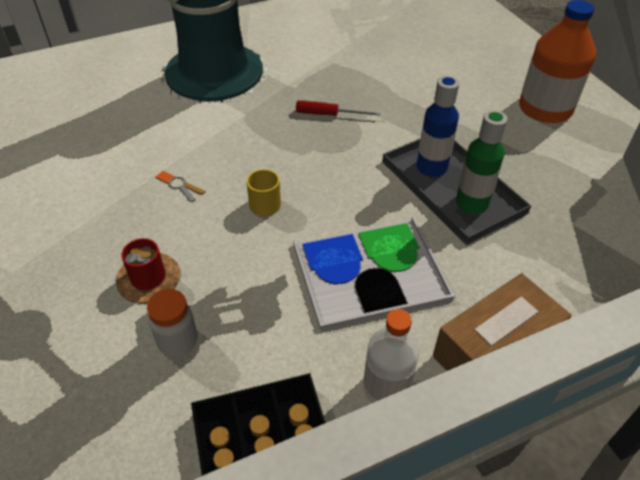

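View pics/c3.png

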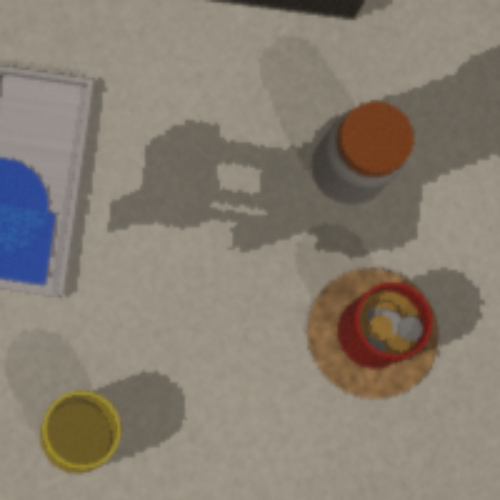

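The red cup stands upright on the cork pad: scene view (143,264), crop (387,322). Its rim measures (0.501, -0.270), which is centred. The black mat is bare at (380,290), the jar has not moved, and the yellow cup is next.

Run:
```python
from h import *
c=dict(np.load("top3.npz"));hsv=cv2.cvtColor(c["image"],cv2.COLOR_BGR2HSV)
k=np.zeros((480,640),np.uint8);k[140:195,270:335]=(hsv[140:195,270:335,2]<45)
cs,_=cv2.findContours(k,cv2.RETR_EXTERNAL,cv2.CHAIN_APPROX_NONE);q=max(cs,key=cv2.contourArea)[:,0]
w=np.array([ray(c,u,v,.007)[:2] for u,v in q]);e=np.array([np.cos(.157),-np.sin(.157)]);f=np.array([-e[1],e[0]]);a,d=w@e,w@f
print("cupmat len",np.ptp(a),"wid",np.ptp(d),"ctr",e*(a.min()+34e-3-(.081-np.ptp(a))/2)+f*(d.min()+d.max())/2)
lin(.4264,-.0459,.30)
pick((.4264,-.0459),.030,.12,.16,.056,8)
place((.6625,.0468),.037,.16,.085,.25)
lin(.4635,-.20,.33)
c=cap("scene","scene4");c=cap("top","top4");P=cloud(c)
q=P[135:195,265:335].reshape(-1,3);q=q[(q[:,2]>.060)&(q[:,2]<.076)];print("yellow",((q.min(0)+q.max(0))/2).round(4),np.ptp(q,0).round(3))
m=(abs(P[...,2]-.188)<.012)&(P[...,0]<.68)&(P[...,0]>.38)&(P[...,1]>.2)
nl,l,st,ce=cv2.connectedComponentsWithStats(m.astype(np.uint8))
for i in range(1,nl):
    if st[i,4]>40: q=P[l==i];print(st[i],((q.min(0)+q.max(0))/2).round(4),np.ptp(q,0).round(3))
a=c["image"][120:320,120:400];cv2.imwrite('pics/c4.png',cv2.resize(a,None,fx=2.5,fy=2.5))
```

```text
cupmat len 0.07662595011020046 wid 0.06367695460391984 ctr [0.66447206 0.0483406 ]
gripped t=43.8 tcp [ 0.4266 -0.0459  0.0302] w 0.0546 F [-0.4 -0.1  1.8]
lifted t=45.0 tcp [ 0.4256 -0.0458  0.1589] w 0.0544 F [ 1.1  0.6 -1.2]
placed t=47.7 tcp [0.6623 0.0469 0.0368] w 0.0545 F [-0.1  0.1 -0.2]
yellow [0.6619 0.0465 0.0665] [0.056 0.055 0.013]
[137 186  24  23 429] [0.5715 0.2845 0.1856] [0.036 0.036 0.019]
[144 253  25  23 441] [0.4631 0.2693 0.185 ] [0.035 0.036 0.018]
```

View pics/c4.png

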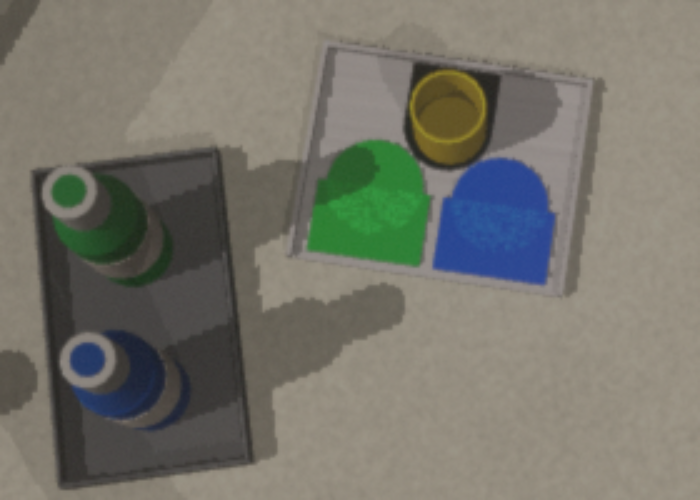

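The yellow cup stands on the black mat at crop (448,118), rim centre (0.662, 0.047). The bottles are upright in the tray at (0.572, 0.285) and (0.463, 0.269).

Run:
```python
from h import *
lin(.4632,.0,.30);lin(.4632,.2695,.30)
pick((.4632,.2695),.150,.25,.25,.036,30)
place((.6005,.0085),.154,.25,.06,.27)
lin(.5717,.2847,.28)
pick((.5717,.2847),.150,.25,.25,.036,30)
place((.6158,.1032),.154,.25,.06,.28)
lin(.45,.25,.33)
c=cap("scene","scene5");c=cap("top","top5");P=cloud(c)
m=(abs(P[...,2]-.190)<.012)&(P[...,0]<.68)&(P[...,0]>.55)&(P[...,1]<.2)
nl,l,st,ce=cv2.connectedComponentsWithStats(m.astype(np.uint8))
for i in range(1,nl):
    if st[i,4]>40: q=P[l==i];print(st[i],((q.min(0)+q.max(0))/2).round(4),np.ptp(q,0).round(3))
rep("end")
```

```text
gripped t=57.2 tcp [0.4632 0.2696 0.1501] w 0.0351 F [-0.6  0.3 -0.2]
lifted t=58.2 tcp [0.4629 0.2693 0.2493] w 0.0352 F [-1.1 -1.1 -5.2]
placed t=61.0 tcp [0.6005 0.0085 0.1538] w 0.0353 F [-0.1  0.8 -4.9]
gripped t=67.2 tcp [0.5717 0.2848 0.1501] w 0.0351 F [-0.3 -0.3 -0.6]
lifted t=68.2 tcp [0.5714 0.2846 0.2494] w 0.0352 F [-1.5  1.2 -4.8]
placed t=70.5 tcp [0.6157 0.1031 0.1538] w 0.0352 F [-0.2 -0.1 -4.2]
[251 158  23  23 414] [0.6148 0.1031 0.1877] [0.034 0.035 0.019]
[310 166  22  23 409] [0.6004 0.0092 0.188 ] [0.035 0.034 0.02 ]
end t=73.7 tcp [0.4504 0.2493 0.3294] w 0.0602 F [ 0.1 -0.5 -0.4]
```

View pics/scene5.png

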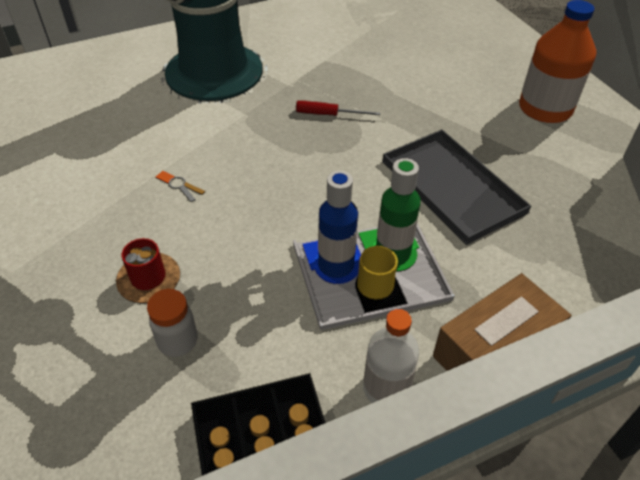

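View pics/top5.png

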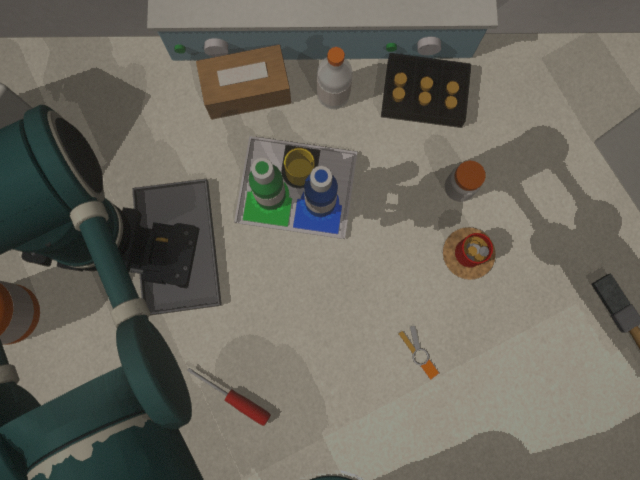

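Both pictures show everything upright and released. The blue cap (340,180) and green cap (405,168) are back over their own mats, the yellow cup (378,275) is on the black mat, and the red cup (143,264) is on the pad. The jar has not moved and the arm is clear of everything.

```bash
python3 -c "
from cell import order;order.close_job()"
```

```text
the job is handed in; nothing more can be done
```

The job is done and handed in, with the clock at about 74 s of the 133 s allowed. I moved both bottles to the side tray, put the red cup on the cork pad and the yellow cup on the black mat. Then I returned the blue bottle and the green bottle to their own mats. `close_job` reports no verdict.

My last camera checks showed everything upright and released, with the arm clear:

| Object | Distance from target centre | Allowed |
|---|---|---|
| Red cup on cork pad | about 1 mm | 15 mm |
| Yellow cup on black mat | about 1–3 mm | 12 mm |
| Blue bottle on blue mat | about 1 mm | 12 mm |
| Green bottle on green mat | about 1 mm | 12 mm |

- **Jar:** it looks unmoved in the pictures, but I did not measure it at the end.
- **Black mat centre:** my two estimates disagreed by about 2 mm, so the yellow cup is given as a range.
- **Bottle start positions:** my first cap measurements were 4–5 mm off the mat centres. I placed the bottles by the mats, so they may stand a few mm from where they started.

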